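# Wind a belt tensioner to its stop and hold it

### The arm

A 6-joint arm with a two-finger parallel gripper is mounted at the origin on a cart in front of the work surface, level with it; the furniture and walls round the work are solid. World frame = base frame: x ahead of the robot, y to its left, z up, the work surface at z = 0. Lengths are in m, angles in degrees, forces in N, time in s.
With the tool pointing down it reaches from about 0.375 to 0.9 m from the base axis. Payload 3.1 kg.
Tool frame: the origin (TCP) lies on the centre line of the jaws, within the pads' length; the fingertips stand 8 mm ahead of it and the grasp point (between the pads) lies 11 mm behind it; z points along the fingers, y is the line along which they close (so a half turn about z gives the same grasp; the last joint's range is limited). The gripper opens to 87 mm and grips with 3 to 60 N. Pads are 19 mm wide; open, the fingers measure 117 mm over their backs; the gripper's body (75 mm by 190 mm) begins 51 mm behind the grasp point.
Start: joints at [-10.227, 30.224, 82.088, -0, 67.689, -10.227], TCP at [0.625, 0, 0.231] pointing down, gripper open.
Joint ranges: [-176.69, 176.69], [-43.24, 126.21], [12.49, 139.97], [-82, 262], [0, 151.66], [-163.58, 163.58]. Speed limits (degrees/s): [159.86, 159.86, 180, 180, 180, 180].

### API

Orientations are given as a 3x3 rotation matrix whose columns are the frame's x, y, z axes.
In Python, from rig import * gives the robot as it stands.
- The arm moves only by the tool step_arm, never from a script. Its argument "targets" is a list of rows, each a list of 5 numbers: the opening, from -1 (shut) to 1 (fully open), then the shift along the world's x, y, z normalised to -1 to 1, where 1 is 0.25 m, then the turn about the world's z normalised to -1 to 1, where 1 is 180 degrees. In form: [[fingers, x, y, z, turn], ...]. A call has 1 to 20 rows; each row is the pose to reach, as a shift and turn from the pose commanded when the call began, turning the shorter way round; what a row does not reach only later rows make up. A row lasts 1/10 s, in which the tool goes at most 50 mm and 8.59 degrees, less where a joint would pass 70% of its speed; a pose out of reach is approached as far as the arm can. A call with a number of a shift or a turn outside -1 to 1 is refused whole. A call with a gripper value outside its range is refused whole. The fingers move at their own pace and stop on an object; the grip force is fixed at half the most. Time passes only in rows, so rows that repeat a pose let the fingers close. It gives the time, the measured TCP pose, the force, the opening and the grip force at its end, in the units of the state.
- read_state(): the state, without advancing time (a new reading comes with each control period).
- capture(name): name is "scene" or "side" or "wrist"; returns a dict with "color" (384x512x3 uint8, red, green, blue), "mtx" (3x3 intrinsics, pixels), "pose" (4x4, takes a point from camera to world coordinates). Camera axes: x right, y down, z forward; pixel columns grow to the right and rows downward; lengths in m; the calibration is good to about 2 mm. A picture is of the moment at which its call begins. There is no depth.
- hand_in(): hands the job in; it is judged then, once.
The state is a dict: "time_s": time; "joint_positions": joint angles; "qvel": joint speeds; "tau": joint torques, N m; "position": TCP position; "tcp_rot": TCP orientation; "force": force on the tool from outside, world axes, zero at the start; "moment": the same for the moment, N m; "opening": opening from 0.0 (shut) to 1.0 (fully open); "grasp_force": force on a finger pad.
Only numpy, scipy, OpenCV 4.12 (cv2) and the standard library are available. Lean on these libraries where they do the work, as an engineer would, in place of code of your own. Each camera call takes 0.05 s, during which the arm holds its last target. There are 200 camera calls.

### The job

On the bench a belt tensioner is bolted down: a short arm with a roller on its end, swinging on a sprung pivot, with a damper knob on top of the pivot. First turn the damper knob fully anticlockwise (seen from above) to its end stop, then swing the arm anticlockwise against its spring all the way to its stop and finish while holding it there with the gripper, so that I can slip the locking pin in; do not let go. Leave the bearing, the spark plug and the rubber bush lying where they are.

Things in the scene. Friction and masses are not known exactly. Their poses are not given: they have to be found in the camera images.
- tensioner: Tensioner, fixed to the bench: dark steel base plate 130 x 185 x 10 mm, round aluminium housing 72 mm across, 37 mm high. Origin on the vertical pivot axis at bench level; the plate spans x -65..65, y -130..55 mm. The arm swings over its -y half, between two steel stop posts (10 mm thick, 48 mm high, 60 mm from the pivot).
- tension_arm (a joint): Angle of the aluminium arm, rad: 0 = rest, grows anticlockwise from above, 0.80 = fully wound at the stop. At q the arm points along the tensioner's -y axis turned by (q - 0.4) about z. The spring pushes back with 4 N (rest) to 11 N (wound) at the roller and returns the arm to 0 if let go. Arm 24 mm wide, top 50 mm (rib 52 mm) above the bench.
- roller_mid (a point): Centre of the black roller on the arm's end, 110 mm from the pivot axis, 68 mm above the bench. Upright axis, 43 mm across, 28 mm tall (54 to 82 mm above the bench, bolt head to 87 mm); spins freely on its axis. Can be pushed from the side or gripped across from above. The point's -y axis points from pivot to roller.
- damper_knob (a joint): Angle of the grey damper knob on top of the pivot, rad: 0 = end stop, fully anticlockwise from above; grows clockwise, to 1.6 at the other stop. Stays where it is left (0.06 N m friction). It does not lock the arm.
- knob_grip (a point): Middle of the knob's grip bar, on the pivot axis, 75 mm above the bench. Bar 44 mm long, 14 mm wide, 60 to 85 mm above the bench, on a 43 mm disc; below lies a fixed 66 mm dial plate with two stop pins, 61 mm high. x axis along the bar to its end with nose and white line; at joint 0 the nose points along the tensioner's +x axis, at one pin.
- bearing: Bystander: ball bearing lying flat, 47 mm across, 14 mm thick. Origin at the middle of its underside.
- spark_plug: Bystander: spark plug lying down, 76 mm long, 20 mm thick. Origin at the middle of its underside.
- bush: Bystander: grey rubber bush, 35 mm across, 26 mm tall. Origin at the middle of its underside.
Not all that is in view belongs to the job. Leave any blue or brown look-alike of the tensioner alone.

How it is judged:
By the outcome, as a careful person would: the job done as asked, in the order asked, and still so for the second after the job is handed in, while the arm keeps its last pose, push and grip.
It also fails if it takes over 45 s, if anything falls off the work surface, if the arm or the gripper's body presses on something with over 40 N, if the wrist force passes 120 N, or if a joint passes its speed limit or range.

## Working session

There is one attempt and no reset: what is moved stays moved. The work goes in short steps, Python scripts to look and compute and a tool call to move; the robot and the scene stay as the last step left them, time stands still between calls to the robot, and variables do not carry over. Pictures are saved under pics/ and viewed, at most 10 in all, crops included, and the job is handed in when it is done.

Besides the shell and the picture viewer there is one more tool, called after "Request:" by a JSON object that holds its "op" and its "data". step_arm: Moves the arm, as the interface text tells. Scaled input: -1 to 1 covers 0.25 m each way for a shift and 180 degrees each way for a turn. Its arguments: {"type":"object","properties":{"targets":{"type":"array","items":{"type":"array","items":{"type":"number"}}}},"required":["targets"]}

```bash
mkdir -p pics; python3 - <<'E'
from rig import *
import cv2,numpy as np
for n in("scene","side"):
    c=capture(n); cv2.imwrite(f"pics/{n}0.png",cv2.resize(c["color"][:,:,::-1],(800,600),interpolation=cv2.INTER_CUBIC)); print(n,c["mtx"].round(1).tolist(),c["pose"].round(3).tolist())
s=read_state(); print({k:np.round(v,3).tolist() for k,v in s.items()})
E
```

```text
scene [[391.3, 0.0, 250.9], [0.0, 391.3, 189.8], [0.0, 0.0, 1.0]] [[0.444, -0.619, 0.647, -0.017], [-0.896, -0.302, 0.326, -0.26], [-0.007, -0.725, -0.689, 0.657], [0.0, 0.0, 0.0, 1.0]]
side [[467.7, 0.0, 257.6], [0.0, 467.7, 195.0], [0.0, 0.0, 1.0]] [[0.993, -0.08, 0.088, 0.431], [-0.118, -0.672, 0.731, -0.912], [0.001, -0.736, -0.677, 0.938], [0.0, 0.0, 0.0, 1.0]]
{'time_s': 0.1, 'joint_positions': [-10.225, 30.272, 82.15, -0.0, 67.689, -10.229], 'qvel': [-0.026, -0.168, -0.205, -0.01, 0.158, -0.074], 'tau': [-0.0, -44.099, -17.715, 0.063, 0.053, -0.0], 'position': [0.624, 0.0, 0.23], 'tcp_rot': [[-0.0, 1.0, -0.002], [1.0, 0.0, 0.0], [0.0, -0.002, -1.0]], 'force': [-0.585, 0.33, 0.288], 'moment': [0.002, 0.019, 0.018], 'grasp_force': 0.0, 'opening': 1.003}
```

View pics/scene0.png

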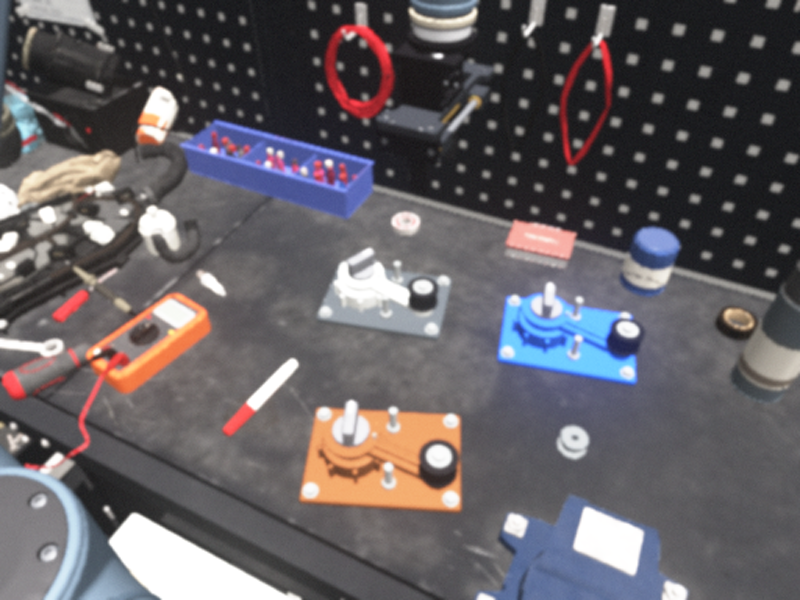

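View pics/side0.png

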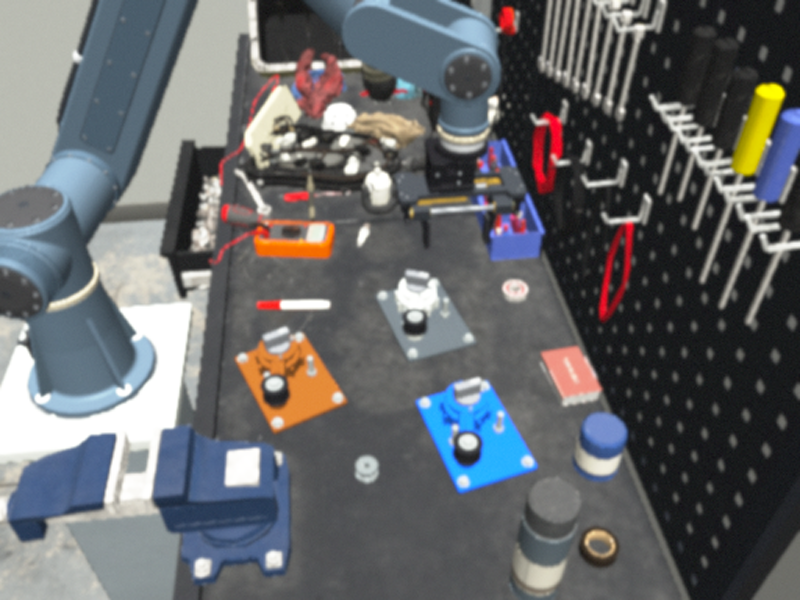

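Three tensioner look-alikes appear in the scene view: grey at (385,295), blue at (570,335) and brown/orange at (383,455). Only the grey one has a dark steel plate and an aluminium housing, so it fits the description. I'll confirm that in an enlarged crop.

```bash
python3 - <<'E'
from rig import *
import cv2,numpy as np
# scene crop origin (200,150) 100x75 ; side crop origin (235,165) 75x70
a=capture("scene")["color"][150:220,200:295,::-1]; b=capture("side")["color"][165:235,235:305,::-1]
a=cv2.resize(a,None,fx=8,fy=8,interpolation=cv2.INTER_CUBIC); b=cv2.resize(b,None,fx=8,fy=8,interpolation=cv2.INTER_CUBIC)
cv2.imwrite("pics/c1.png",a);cv2.imwrite("pics/c2.png",b)
E
```

```text
(no output)
```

View pics/c1.png

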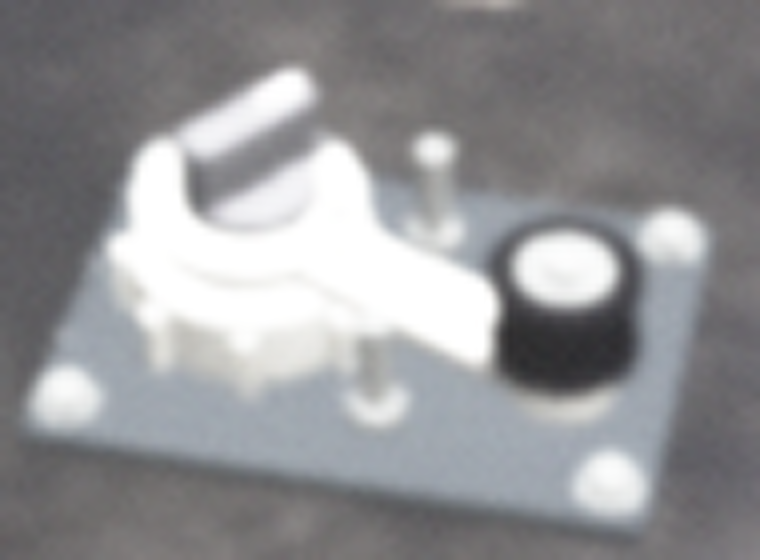

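View pics/c2.png

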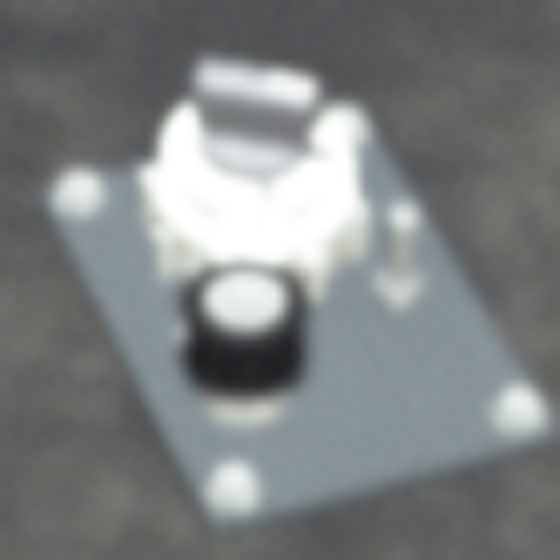

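```bash
cat > h.py <<'E'
from rig import *
import cv2,numpy as np
from scipy.optimize import least_squares
def proj(c,P):
    T=np.linalg.inv(c["pose"]); p=(T[:3,:3]@np.atleast_2d(P).T+T[:3,3:]); p=c["mtx"]@p; return (p[:2]/p[2]).T
def ray(c,uv,z):
    d=c["pose"][:3,:3]@np.linalg.inv(c["mtx"])@np.array([*uv,1.]); o=c["pose"][:3,3]; return (o+d*(z-o[2])/d[2])[:2]
E
python3 - <<'E'
from h import *
C={n:capture(n) for n in("scene","side")}
O={"scene":(200,150),"side":(235,165)}
px=lambda n,p:(np.array(p)+.5)/8-.5+O[n]
cor=np.array([[-65,55,10],[-65,-130,10],[65,-130,10]])/1e3
obs={"scene":[(27,427),(643,522),(710,238)],"side":[(50,195),(215,520),(550,425)]}
def W(v,P):
    c,s=np.cos(v[2]),np.sin(v[2]); return np.c_[P[:,:2]@np.array([[c,s],[-s,c]])+v[:2],P[:,2]]
def f(v,ns=("scene","side")): return np.concatenate([(proj(C[n],W(v,cor))-[px(n,p) for p in obs[n]]).ravel() for n in ns])
for ns in (("scene",),("side",),("scene","side")):
    r=least_squares(f,[.65,-.1,0],args=(ns,)); print(ns,r.x.round(4),np.degrees(r.x[2]).round(2),r.fun.round(2))
v=r.x
for n,(ro,b1,b2) in {"scene":((565,268),(195,140),(300,78)),"side":((245,300),(200,72),(318,88))}.items():
    R=ray(C[n],px(n,ro),.083);a=ray(C[n],px(n,b1),.085);b=ray(C[n],px(n,b2),.085)
    d=R-v[:2]; print(n,"roller",R.round(4),"r",np.hypot(*d).round(4),"q",(np.arctan2(d[1],d[0])+np.pi/2-v[2]+.4).round(3))
    print(" bar",a.round(4),b.round(4),"mid",((a+b)/2).round(4),"len",np.hypot(*(b-a)).round(4),"ang",np.degrees(np.arctan2(*(b-a)[::-1])).round(1))
E
```

```text
('scene',) [0.5773 0.0917 0.2372] 13.59 [-1.24  0.07  0.41  0.82  0.86 -1.39]
('side',) [0.5778 0.0918 0.2297] 13.16 [-1.23 -1.55 -0.39  0.45  1.56  0.67]
('scene', 'side') [0.5775 0.0917 0.2339] 13.4 [-1.26 -0.06  0.31  0.88  0.94 -1.32 -1.38 -1.45 -0.28  0.5   1.59  0.59]
scene roller [ 0.5599 -0.0159] r 0.109 q 0.004
 bar [0.5609 0.0995] [0.5984 0.0857] mid [0.5797 0.0926] len 0.04 ang -20.1
side roller [ 0.5588 -0.018 ] r 0.1112 q -0.003
 bar [0.5579 0.0984] [0.5982 0.0848] mid [0.5781 0.0916] len 0.0425 ang -18.7
```

Confirmed: the grey tensioner has its pivot at about (0.578, 0.092) with yaw 13.4°. The arm is at rest, with the roller at (0.559, -0.017). The bar's nose end points to world -19.5°, so the knob is at about 0.57 rad. I'll move above the knob next, with the jaws across the bar.

Request:
{"op": "step_arm", "data": {"targets": [[0.3, -0.188, 0.368, -0.28, -0.608], [0.3, -0.188, 0.368, -0.28, -0.608], [0.3, -0.188, 0.368, -0.28, -0.608], [0.3, -0.188, 0.368, -0.28, -0.608], [0.3, -0.188, 0.368, -0.28, -0.608], [0.3, -0.188, 0.368, -0.28, -0.608], [0.3, -0.188, 0.368, -0.28, -0.608], [0.3, -0.188, 0.368, -0.28, -0.608], [0.3, -0.188, 0.368, -0.28, -0.608], [0.3, -0.188, 0.368, -0.28, -0.608], [0.3, -0.188, 0.368, -0.28, -0.608], [0.3, -0.188, 0.368, -0.28, -0.608], [0.3, -0.188, 0.368, -0.28, -0.608], [0.3, -0.188, 0.368, -0.28, -0.608], [0.3, -0.188, 0.368, -0.28, -0.608], [0.3, -0.188, 0.368, -0.28, -0.608]]}}

```text
time_s: 1.9
position: [0.578, 0.092, 0.1605]
tcp_rot: [[0.944, -0.331, 0.0], [-0.331, -0.944, 0.0], [0.0, -0.0, -1.0]]
force: [-0.9, 1.2, 0.5]
opening: 0.65
grasp_force: 0.0
```

```bash
python3 - <<'E'
from h import *
c=capture("wrist"); s=read_state(); print(s["position"],np.array(s["tcp_rot"]).round(3).tolist(),np.round(s["joint_positions"],1))
im=c["color"][:,:,::-1].copy()
for p,col in(((.578,.092,.085),(0,0,255)),((.578+.022*np.cos(np.radians(-19.5)),.092+.022*np.sin(np.radians(-19.5)),.085),(0,255,0))):
    u=proj(c,p)[0];print(u);cv2.circle(im,tuple(int(x) for x in u),3,col,1)
cv2.imwrite("pics/w1.png",cv2.resize(im,(800,600)))
E
```

```text
[0.57799148 0.09204702 0.16055996] [[0.943, -0.332, 0.0], [-0.332, -0.943, 0.0], [0.0, -0.0, -1.0]] [ -1.9  32.2  91.8   0.   56.  107.5]
[256.20043834 203.07490095]
[256.24426888 173.30936134]
```

View pics/w1.png

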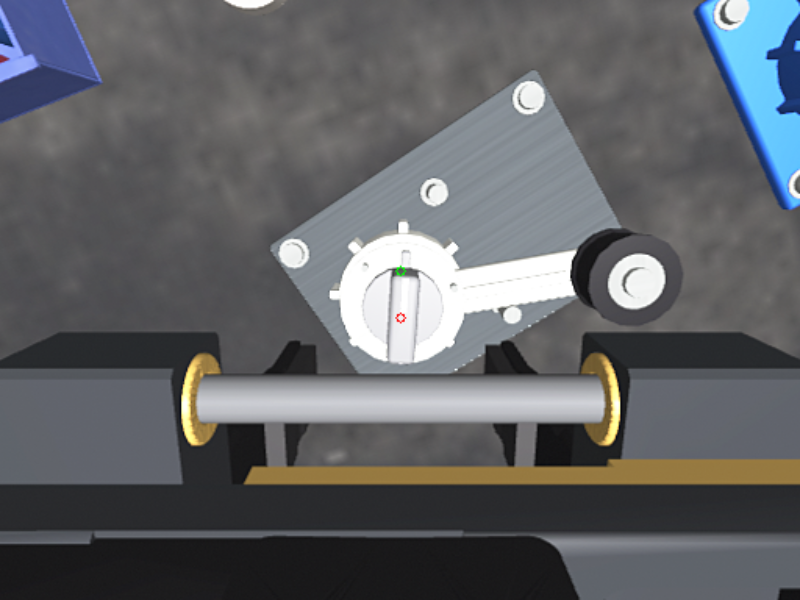

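The wrist view shows the knob bar centred under the marks at (400,318), with the nose up at (405,265) and the jaws straddling it. Next I descend and grip.

Request:
{"op": "step_arm", "data": {"targets": [[0.0, 0, 0, -0.12, 0], [0.0, 0, 0, -0.24, 0], [0.0, 0, 0, -0.31, 0], [0.0, 0, 0, -0.344, 0], [0.0, 0, 0, -0.344, 0], [-1, 0, 0, -0.344, 0], [-1, 0, 0, -0.344, 0], [-1, 0, 0, -0.344, 0], [-1, 0, 0, -0.344, 0], [-1, 0, 0, -0.344, 0], [-1, 0, 0, -0.344, 0], [-1, 0, 0, -0.344, 0]]}}

```text
time_s: 3.15
position: [0.5784, 0.091, 0.0753]
tcp_rot: [[0.943, -0.332, 0.001], [-0.332, -0.943, -0.002], [0.001, 0.001, -1.0]]
force: [-0.3, -5.4, 5.2]
opening: 0.159
grasp_force: 30.0
```

Request:
{"op": "step_arm", "data": {"targets": [[-1, 0, 0, 0, 0.03], [-1, 0, 0, 0, 0.06], [-1, 0, 0, 0, 0.09], [-1, 0, 0, 0, 0.12], [-1, 0, 0, 0, 0.145], [-1, 0, 0, 0, 0.165], [-1, 0, 0, 0, 0.175], [-1, 0, 0, 0, 0.175]]}}

```text
time_s: 3.95
position: [0.5785, 0.0924, 0.0753]
tcp_rot: [[0.978, 0.209, 0.001], [0.209, -0.978, 0.001], [0.002, -0.0, -1.0]]
force: [-1.4, 0.7, 5.5]
opening: 0.156
grasp_force: 30.0
```

```bash
python3 - <<'E'
from h import *
s=read_state(); print(s["position"],np.degrees(np.arctan2(s["tcp_rot"][1][0],s["tcp_rot"][0][0])),s["force"],s["moment"])
E
```

```text
[0.57847302 0.09243578 0.07525244] 12.037760230112847 [-1.3598502   0.74449116  5.50624306] [-0.01783222  0.21133537  0.03457072]
```

Request:
{"op": "step_arm", "data": {"targets": [[-1, 0, 0, 0, 0.008], [-1, 0, 0, 0, 0.015], [-1, 0, 0, 0, 0.022], [-1, 0, 0, 0, 0.022]]}}

```text
time_s: 4.35
position: [0.5785, 0.0925, 0.0752]
tcp_rot: [[0.962, 0.272, 0.001], [0.272, -0.962, 0.002], [0.002, -0.001, -1.0]]
force: [-1.1, -1.0, 4.6]
opening: 0.163
grasp_force: 30.5
```

```bash
python3 - <<'E'
from h import *
s=read_state(); print(s["position"],np.degrees(np.arctan2(s["tcp_rot"][1][0],s["tcp_rot"][0][0])),s["force"],s["moment"])
E
```

```text
[0.57847206 0.09254531 0.07524908] 15.80076276934205 [-1.134562   -1.04763572  4.60394074] [-0.02154778  0.17501778 -0.5746206 ]
```

The stop is reached: wrist moment is -0.57 N m. I'll release, rise, and go over the roller.

Request:
{"op": "step_arm", "data": {"targets": [[0.2, 0, 0, 0, 0], [0.2, 0, 0, 0, 0], [0.2, 0, 0, 0, 0], [0.2, 0, 0, 0, 0], [0.2, 0, 0, 0.15, 0], [0.2, 0, 0, 0.3, 0], [0.2, 0, 0, 0.344, 0], [0.8, -0.072, -0.434, 0.344, 0.358], [0.8, -0.072, -0.434, 0.344, 0.358], [0.8, -0.072, -0.434, 0.344, 0.358], [0.8, -0.072, -0.434, 0.344, 0.358], [0.8, -0.072, -0.434, 0.344, 0.358], [0.8, -0.072, -0.434, 0.344, 0.358], [0.8, -0.072, -0.434, 0.344, 0.358], [0.8, -0.072, -0.434, 0.344, 0.358], [0.8, -0.072, -0.434, 0.344, 0.358], [0.8, -0.072, -0.434, 0.344, 0.358]]}}

```text
time_s: 6.05
position: [0.5596, -0.0164, 0.1601]
tcp_rot: [[0.168, 0.986, -0.001], [0.986, -0.168, 0.0], [0.0, -0.001, -1.0]]
force: [0.0, 0.5, 0.6]
opening: 0.902
grasp_force: 0.0
```

```bash
python3 - <<'E'
from h import *
c=capture("wrist"); im=c["color"][:,:,::-1].copy()
a=np.radians(13.4); v=np.array([.5783,.092])
for p,col in(((.5603,-.0165,.087),(0,0,255)),((*v,.085),(0,0,255)),((*(v+.022*np.array([np.cos(a),np.sin(a)])),.085),(0,255,0))):
    u=proj(c,p)[0];print(u);cv2.circle(im,tuple(int(x) for x in u),3,col,1)
cv2.imwrite("pics/w2.png",cv2.resize(im,(800,600)))
n=capture("side")["color"][165:235,235:305,::-1]; m=capture("scene")["color"][150:220,200:295,::-1]
cv2.imwrite("pics/c3.png",cv2.resize(np.hstack([m,n]),None,fx=4.8,fy=4.8,interpolation=cv2.INTER_CUBIC))
E
```

```text
[257.1168868  204.18272025]
[256.28186448  39.42542736]
[287.95499644  24.76160058]
```

View pics/w2.png

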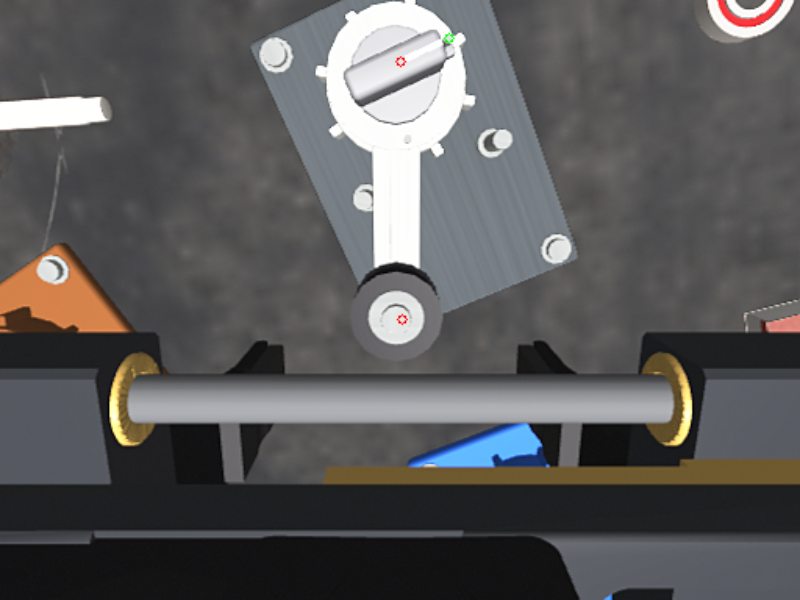

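View pics/c3.png

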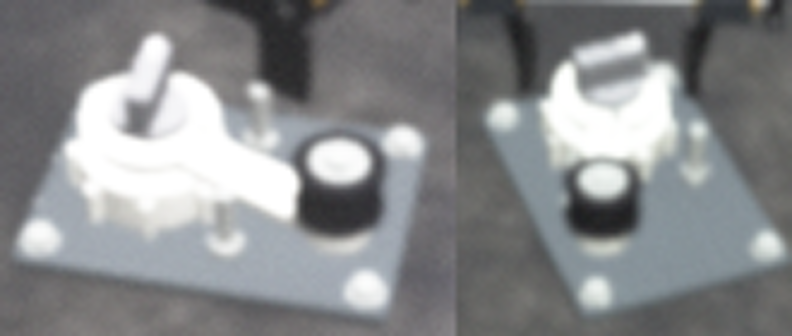

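The knob bar now lies along the tensioner's +x axis, from (360,88) to (445,45) with its nose at the pin. The roller at (397,318) is centred between the jaws. Next I descend and grip it.

Request:
{"op": "step_arm", "data": {"targets": [[0.8, 0, 0, -0.15, 0], [0.8, 0, 0, -0.28, 0], [0.8, 0, 0, -0.35, 0], [0.8, 0, 0, -0.378, 0], [0.8, 0, 0, -0.378, 0], [-1, 0, 0, -0.378, 0], [-1, 0, 0, -0.378, 0], [-1, 0, 0, -0.378, 0], [-1, 0, 0, -0.378, 0], [-1, 0, 0, -0.378, 0], [-1, 0, 0, -0.378, 0], [-1, 0, 0, -0.378, 0]]}}

```text
time_s: 7.4
position: [0.5579, -0.016, 0.0662]
tcp_rot: [[0.165, 0.986, -0.004], [0.986, -0.165, 0.001], [0.0, -0.004, -1.0]]
force: [-3.7, -1.2, 4.5]
opening: 0.484
grasp_force: 30.0
```

```bash
python3 - <<'E'
import numpy as np
# arc from roller at q=0, pivot (.5783,.092), R .11, yaw 13.4deg
b=np.radians(13.4-90)-.4
for q in np.r_[np.arange(.08,.81,.08),.82]:
    d=.11*np.array([np.cos(b+q)-np.cos(b),np.sin(b+q)-np.sin(b)])
    print(round(q,2),(d/.25).round(3),round(np.degrees(q)/180,3))
E
```

```text
0.08 [ 0.035 -0.004] 0.025
0.16 [ 0.07  -0.006] 0.051
0.24 [ 0.105 -0.005] 0.076
0.32 [ 0.14  -0.001] 0.102
0.4 [0.175 0.006] 0.127
0.48 [0.209 0.015] 0.153
0.56 [0.242 0.028] 0.178
0.64 [0.274 0.042] 0.204
0.72 [0.304 0.06 ] 0.229
0.8 [0.333 0.079] 0.255
0.82 [0.34  0.085] 0.261
```

Request:
{"op": "step_arm", "data": {"targets": [[-1, 0.018, -0.002, 0, 0.012], [-1, 0.035, -0.004, 0, 0.025], [-1, 0.07, -0.006, 0, 0.05], [-1, 0.105, -0.005, 0, 0.076], [-1, 0.14, -0.001, 0, 0.102], [-1, 0.175, 0.006, 0, 0.127], [-1, 0.209, 0.015, 0, 0.153], [-1, 0.242, 0.028, 0, 0.178], [-1, 0.274, 0.042, 0, 0.204], [-1, 0.304, 0.06, 0, 0.229], [-1, 0.319, 0.069, 0, 0.242], [-1, 0.326, 0.074, 0, 0.248], [-1, 0.326, 0.074, 0, 0.248]]}}

```text
time_s: 8.7
position: [0.6369, 0.0014, 0.0662]
tcp_rot: [[-0.577, 0.817, -0.01], [0.817, 0.577, -0.001], [0.005, -0.009, -1.0]]
force: [-9.7, -3.1, 8.4]
opening: 0.482
grasp_force: 30.0
```

```bash
cat > q.py <<'E'
from h import *
s=read_state(); d=np.array(s["position"][:2])-[.5783,.092]
t=np.arctan2(d[1],d[0])
F=np.array(s["force"]); print(s["position"],"r",np.hypot(*d),"q",t+np.pi/2-np.radians(13.4)+.4,"tang F",F[:2]@[-np.sin(t),np.cos(t)],"rad F",F[:2]@[np.cos(t),np.sin(t)],F,s["moment"])
E
python3 q.py
```

```text
[0.63693366 0.00142648 0.06617411] r 0.10789563830099877 q 0.7406429145967713 tang F -9.867257819347193 rad F -2.674903567521456 [-9.73673882 -3.11669746  8.39279932] [-0.60890204  1.52125529 -0.03142318]
```

Request:
{"op": "step_arm", "data": {"targets": [[-1, 0.007, 0.005, 0, 0.005], [-1, 0.014, 0.01, 0, 0.01], [-1, 0.02, 0.015, 0, 0.014], [-1, 0.02, 0.015, 0, 0.014]]}}

```text
time_s: 9.1
position: [0.6408, 0.0041, 0.0662]
tcp_rot: [[-0.612, 0.791, -0.013], [0.791, 0.612, -0.003], [0.006, -0.012, -1.0]]
force: [-10.9, -6.2, 10.1]
opening: 0.487
grasp_force: 30.0
```

```bash
python3 q.py
```

```text
[0.64076295 0.00410154 0.06615977] r 0.10783208923510429 q 0.7839480094593592 tang F -12.488947384003584 rad F -1.2379686982541942 [-10.89737217  -6.22524321  10.07521983] [-1.00409423  1.87271083  0.01791975]
```

Request:
{"op": "step_arm", "data": {"targets": [[-1, 0.006, 0.005, 0, 0], [-1, 0.012, 0.01, 0, 0], [-1, 0.018, 0.015, 0, 0], [-1, 0.018, 0.015, 0, 0]]}}

```text
time_s: 9.5
position: [0.6412, 0.0045, 0.066]
tcp_rot: [[-0.613, 0.789, -0.023], [0.79, 0.613, -0.008], [0.008, -0.023, -1.0]]
force: [-18.3, -15.3, 15.5]
opening: 0.487
grasp_force: 30.0
```

```bash
python3 q.py
```

```text
[0.64116505 0.00453184 0.06601281] r 0.1077157986722218 q 0.7893049500641082 tang F -23.829289509296387 rad F 1.7493607166495895 [-18.32906994 -15.32776881  15.50952142] [-2.55988106  3.11914075  0.02936507]
```

The force doubled over 0.6 mm of travel, so the arm is firmly against its stop. One last look before handing in.

```bash
python3 - <<'E'
from h import *
n=capture("side")["color"][130:250,200:330,::-1]; m=capture("scene")["color"][110:230,170:300,::-1]
cv2.imwrite("pics/c4.png",cv2.resize(np.hstack([m,n]),None,fx=3,fy=3,interpolation=cv2.INTER_CUBIC))
E
python3 q.py
```

```text
[0.64116927 0.00452455 0.06603434] r 0.10772417882498848 q 0.7892972191718219 tang F -24.608228766095703 rad F 1.4641216781249962 [-19.12818111 -15.55060329  15.62338592] [-2.53070637  3.14768499  0.04250919]
```

View pics/c4.png

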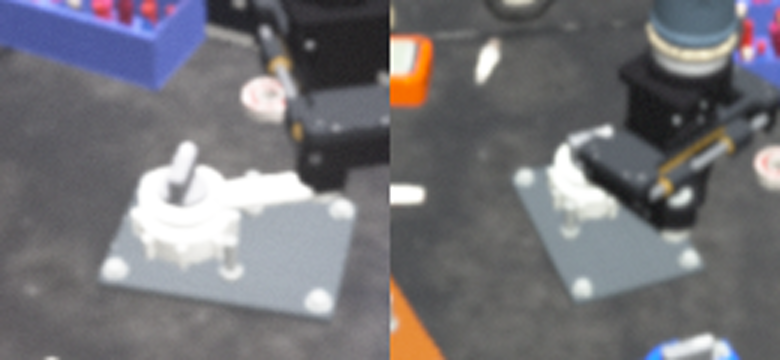

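The arm lies against the far stop post at (255,190), the knob bar at (183,170) is unchanged, and the roller is held in the jaws.

```bash
python3 -c "
from rig import *
print(hand_in())"
```

```text
the job is handed in; nothing more can be done
None
```

I turned the damper knob fully anticlockwise to its end stop, then swung the tensioner arm to its wound stop, where the gripper still holds it by the roller; I didn't touch the bearing, spark plug or bush, and the job is handed in.

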